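# Free a stuck glue-pot lid in the hold-down rails and hold it ajar

## Robot

A 6-joint arm with a two-finger parallel gripper is mounted at the origin on the work surface. World frame = base frame: x ahead of the robot, y to its left, z up, the work surface at z = 0. Lengths are in m, angles in rad, forces in N, time in s.
With the tool pointing down it reaches from about 0.35 to 0.725 m from the base axis. Payload 4.3 kg.
Tool frame: the origin (TCP) lies midway between the tips of the shut fingers; the grasp point (between the pads) lies 19 mm behind it (bot.grip_depth is the distance from the TCP to the grasp point, in m); z points along the fingers, x is the direction in which the jaws open and shut, and the axes are right-handed (so a half turn about z gives the same grasp; the last joint's range is limited). The gripper opens to 85 mm and grips with 20 to 120 N. Pads are 22 mm wide; open, the fingers measure 114 mm over their backs; the gripper's body (76 mm by 85 mm) begins 54 mm behind the grasp point. The pads swing forward as they close: fully open they stand 13 mm farther back than shut.
Start: joints at [-1.227, 0.377, 0.081, 1.274, 0, 1.46], TCP at [0.252, -0.517, 0.231] pointing down, gripper open.
Joint ranges: [-2.72, 2.72], [-0.84, 1.66], [-1.02, 1.22], [-1.77, 2.12], [-1.37, 1.28], [-3.14, 3.14]. Speed limits (rad/s): [2.57, 2.57, 3.14, 3.14, 3.14, 3.14].

## Interface

Orientations are given as a rotation vector (axis times angle).
In Python, from bench import bot gives the robot as it stands.
- The arm moves only by the tool arm_command, never from a script. Its argument "rows" is a list of rows, each an object with "linear": the shift along the world's x, y, z in m, a list of three; "dr": the turn, a rotation vector about the world's x, y, z in rad, a list of three. A call has 1 to 12 rows; each row is the pose to reach, as a shift and turn from the pose commanded when the call began; what a row does not reach only later rows make up. A row lasts 1/12 s, in which the tool goes at most 41.7 mm and 7.16 degrees, less where a joint would pass 70% of its speed; a pose out of reach is approached as far as the arm can. A call with a gripper value outside its range is refused whole. "hand" is the opening, from 0 (shut) to 1 (fully open), set as the call begins (left out, the last holds). The fingers move at their own pace and stop on an object; the grip force is fixed at half the most. Time passes only in rows, so rows that repeat a pose let the fingers close. It gives the time, the measured TCP pose, the force and the opening at its end, in the units of the state.
- bot.read_state(): the state, without advancing time (a new reading comes with each control period).
- bot.grab_frame(name): name is "scene" or "top"; returns a dict with "image" (400x640x3 uint8, red, green, blue), "intrinsics" (3x3 intrinsics, pixels), "rvec" (rotation vector, rad) and "tvec" (3), from world to camera coordinates, as OpenCV has them. Camera axes: x right, y down, z forward; pixel columns grow to the right and rows downward; lengths in m; the calibration is good to about 2 mm. A picture is of the moment at which its call begins. There is no depth.
- bot.job_done(): hands the job in, once; it reports no verdict.
Trained networks look in the newest picture that a camera, given by its name, has taken for a name from the list of things; names that differ only in an ending like _2 or _b are one class to them, and where a whole thing is asked for, a point or a joint stands for the part that bears it (a point fixed in the world has none). Each returns a list of dicts, best first, with "confidence" (0 to 1); they miss things now and then, are a little off and sometimes report something else, mostly with a low value. They report only what shows in the picture. A call takes as long as a camera call. They do not tell look-alikes from the thing itself.
- bot.search_frame(camera, name): "box" ([left, top, width, height] in pixels, round what is visible of it).
- bot.spot_point(camera, name): "pixel" ([column, row] in pixels: a listed point, or the origin of a listed thing).
The state is a dict: "time": time; "joints": joint angles; "qvel": joint speeds; "effort": joint torques, N m; "tcp_pos": TCP position; "ee_rot": TCP orientation; "contact_force": force on the tool from outside, world axes, zero at the start; "moment": the same for the moment, N m; "width": finger opening in m.
Only numpy, scipy, OpenCV 4.12 (cv2) and the standard library are available. Lean on these libraries where they do the work, as an engineer would, in place of code of your own. Each camera call takes 0.05 s, during which the arm holds its last target.

## Task

The lid of the long-handled glue pot is stuck down with dried glue. Slide the pot along its board, without lifting it, until it sits centred under the hold-down rails in the middle, then pull the lid straight up by its knob until the seal breaks and finish still holding it level over the pot, a finger's width (about 15 mm) above the rim: do not let go, and do not yank it far off. Leave the other things on the bench where they are.

Things in the scene. Friction and masses are not known exactly. Their poses are not given: they have to be found in the camera images.
- dock_mid (a point): Middle of the hold-down rails, marked by a small dashed ring, on the top face of the white bench board (210 x 500 x 6 mm). z up; y runs along the rails and the board's length, x across. Dashed parking rings (radius 62 mm) lie 170 mm either side along y: the pot starts near one, the paint tin near the other, either way round.
- rail_top (a point): Top of one of the two steel rails, half-way along it, 65 mm in x from the rails' middle (the other rail mirrors it). Rails: along the board's y for 110 mm, open at both ends with flared mouths out to 78 mm from the middle; inner walls at x = +/-61 mm, lips overhanging inward to x = +/-49 mm; lip underside 9 mm, top 13 mm above the board.
- pot_foot (a point): Centre of the underside of the aluminium glue pot, loose on the board. z up; its straight handle points along its -x. Foot flange: radius 57 mm, 6 mm thick (goes under the rail lips with 3 mm to spare in height, 4 mm to each side). Body: outer radius 42 mm. About 0.65 kg (0.5 to 0.8) without lid. The rails hold it down against the pull on the lid.
- pot_rim (a point): Centre of the pot's rim, 70 mm above its underside, where the underside of the shut lid rests. A crust of dried glue seals it: a straight upward pull of about 10 to 16 N breaks it (the pot first rises up to 3 mm against the rail lips); the resistance fades within the first 7 mm of opening and does not come back, leaving only the lid's weight.
- pot_handle (a point): A good place to grip the pot's dark wooden handle: on its centre line, 105 mm from the pot's axis and 40 mm above the pot's underside. The handle is a level bar along the pot's x, from 42 to 154 mm from the axis, 14 mm wide (along the pot's y) and 12 mm tall.
- lid_knob (a point): Centre (half-way up) of the lid's plain round wooden knob, upright, 26 mm wide and 36 mm tall; z up. Shut, this point is 94 mm above the pot's underside, on its axis; the opening is how much higher it gets relative to the pot. The lid is an aluminium disc 88 mm wide and 6 mm thick, 18 to 24 mm below this point, about 0.14 kg, with a 74 mm plug reaching 10 mm down into the pot.
- tin_mid (a point): Bystander: closed paint tin with a plain paper band, 77 mm wide, 78 mm tall, on the other parking ring. Point at its centre.
- tape_big_mid (a point): Bystander: lying roll of masking tape, 90 mm wide, 25 mm tall. Point at its centre.
- tape_small_mid (a point): Bystander: lying small roll of masking tape, 68 mm wide, 20 mm tall. Point at its centre.
- cutters_mid (a point): Bystander: pair of side cutters lying flat, about 130 mm long, 18 mm tall. Point near the pivot.
- offcut_mid (a point): Bystander: wooden offcut 100 x 45 x 30 mm. Point at its centre.
- glue_bottle_mid (a point): Bystander: white closed bottle, 56 mm wide, 150 mm tall. Point at its centre.
- brush_jar_mid (a point): Fixed bystander: glass jar of brushes, 70 mm wide, 100 mm tall, brushes up to 215 mm. Point 50 mm above the table on its axis.
Not all that is in view belongs to the job. Leave any orange or red look-alike of the part that bears lid_knob alone.

How it is judged:
On the way, in this order (a step that is already met when the one before it is completed fails the run):
1. the pot stands centred under the hold-down rails (within 15 mm), lid still shut (horizontal distance between pot_foot and dock_mid below 0.015 m and z of lid_knob in the frame of pot_foot below 0.098 m), for 0.2 s.
2. the lid has broken free: 8 to 30 mm open (horizontal distance between pot_foot and dock_mid below 0.015 m and z of lid_knob in the frame of pot_foot between 0.102 and 0.124 m), for 0.2 s.
At the end, for the whole second after the job is handed in: The pot stands on the board under the rails, its axis within 15 mm of their middle; the lid is gripped by the fingers and held still, 8 to 30 mm above its shut height, level within 0.15 rad, within 20 mm of the pot's axis and touching the pot nowhere (all of step 2 and z of pot_foot in the frame of dock_mid below 0.006 m and horizontal distance between lid_knob and pot_foot below 0.02 m and angle between lid_knob's own z axis and vertical below 0.15 rad and angle between pot_foot's own z axis and vertical below 0.08 rad and contact force between the fingers and lid above 1 N and contact force between lid and pot below 0.3 N and linear speed of lid below 0.03 m/s); the arm keeps its last pose, push and grip.
It fails at once if the pot is lifted more than 8 mm off the board or tipped more than 0.15 rad (z of pot_foot in the frame of dock_mid above 0.008 m or angle between pot_foot's own z axis and vertical above 0.15 rad).
It fails at once if the lid is opened before the pot is under the rails (z of lid_knob in the frame of pot_foot above 0.102 m and horizontal distance between pot_foot and dock_mid above 0.03 m).
It fails at once if the lid is pulled more than 50 mm off the pot (z of lid_knob in the frame of pot_foot above 0.144 m).
It fails at once if a bystander is moved by more than 25 mm (distance of any of tin_mid, tape_big_mid, tape_small_mid, cutters_mid, offcut_mid, glue_bottle_mid from where it was at the start of the episode above 0.025 m).
It also fails if it takes over 48 s, if anything falls off the work surface, if the arm or the gripper's body presses on something with over 40 N, if the wrist force passes 120 N, or if a joint passes its speed limit or range.

## Working session

There is one attempt and no reset: what is moved stays moved. The work goes in short steps, Python scripts to look and compute and a tool call to move; the robot and the scene stay as the last step left them, time stands still between calls to the robot, and variables do not carry over. Pictures are saved under pics/ and viewed, and the job is handed in when it is done.

Besides the shell and the picture viewer there is one more tool, called by a JSON object that holds its "op" and its "data". arm_command: Moves the arm, as the interface text tells. Its arguments: {"type":"object","properties":{"rows":{"type":"array"},"hand":{"type":"number"}},"required":["rows"]}

```bash
mkdir -p pics; python3 - <<'E'
from bench import bot
import cv2
for n in("scene","top"):
    f=bot.grab_frame(n); cv2.imwrite(f"pics/{n}0.png",f["image"][:,:,::-1])
    for k in["dock_mid","rail_top","pot_foot","pot_rim","pot_handle","lid_knob","tin_mid"]:
        print(n,k,[(d["pixel"],round(d["confidence"],2)) for d in bot.spot_point(n,k)][:4])
s=bot.read_state();print(s)
E
```

```text
scene dock_mid [([352.8, 218.4], 0.79)]
scene rail_top [([363.3, 229.0], 0.96), ([410.9, 191.9], 0.53)]
scene pot_foot [([294.8, 239.5], 0.58)]
scene pot_rim [([293.5, 222.0], 0.59)]
scene pot_handle [([272.1, 202.3], 0.86), ([295.0, 238.4], 0.66)]
scene lid_knob [([229.1, 244.3], 0.87), ([228.6, 213.7], 0.84), ([289.1, 221.5], 0.72), ([269.4, 297.7], 0.61)]
scene tin_mid [([408.1, 196.1], 0.58)]
top dock_mid [([288.9, 188.5], 0.68)]
top rail_top [([289.5, 172.8], 0.73)]
top pot_foot [([344.9, 186.7], 0.65)]
top pot_rim [([344.3, 185.3], 0.9)]
top pot_handle [([350.5, 217.5], 0.61)]
top lid_knob [([346.8, 185.6], 0.87), ([398.0, 191.5], 0.87), ([370.1, 137.2], 0.69), ([388.6, 223.9], 0.64)]
top tin_mid [([232.6, 191.0], 0.75)]
{'time': 0.8, 'joints': array([-1.22730638e+00,  3.77278235e-01,  8.10356642e-02,  1.27436554e+00,
       -4.47239283e-06,  1.46049219e+00]), 'qvel': array([ 0.00104043,  0.00086528,  0.00074868,  0.00159924, -0.0015698 ,
        0.00025947]), 'effort': array([ 6.34949629e-04, -4.63460755e+01,  2.70140344e+01, -1.22963761e-04,
       -2.37872491e-04, -3.98776649e-06]), 'tcp_pos': array([ 0.25209344, -0.51686942,  0.23135565]), 'ee_rot': array([ 2.66412677e+00, -1.66471547e+00,  2.27593635e-04]), 'contact_force': array([ 0.7018837 , -0.20196844, -0.14505477]), 'moment': array([0.02558808, 0.00020233, 0.0490762 ]), 'width': 0.08520546755441315}
```

View pics/scene0.png

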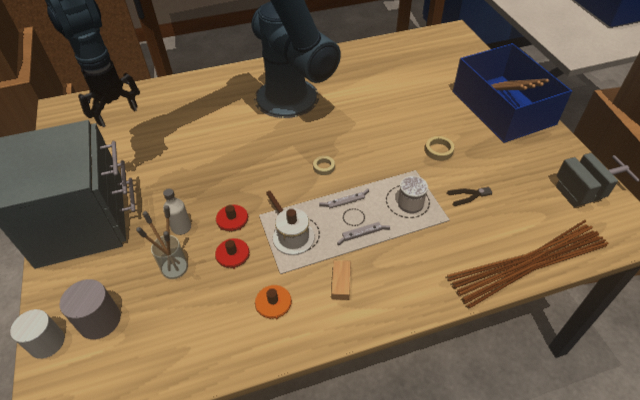

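View pics/top0.png

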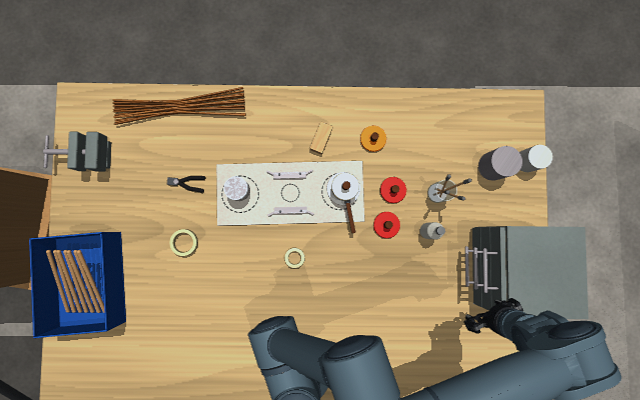

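```bash
python3 - <<'E'
import cv2
a=cv2.imread("pics/scene0.png")[150:330,180:460]
cv2.imwrite("pics/scene0c.png",cv2.resize(a,(784,504),interpolation=cv2.INTER_CUBIC))
a=cv2.imread("pics/top0.png")[100:270,190:430]
cv2.imwrite("pics/top0c.png",cv2.resize(a,(792,561),interpolation=cv2.INTER_CUBIC))
E
```

```text
(no output)
```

View pics/scene0c.png

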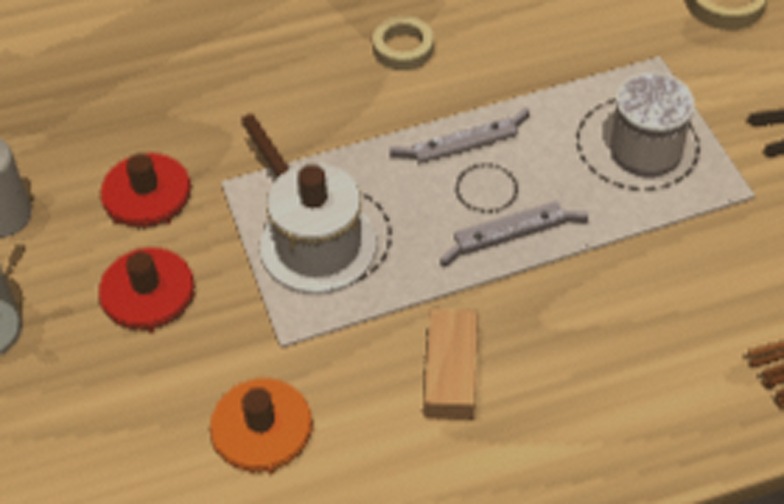

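View pics/top0c.png

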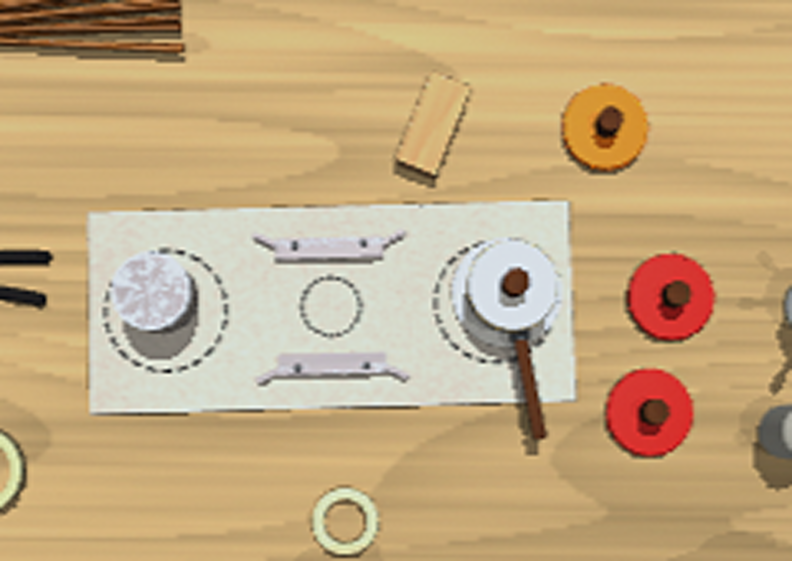

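Look-alikes of the lid in the top view are red (394,190), red (388,224), orange (373,138) and the white lid on the pot, knob at (346,185). I choose the white one: it sits on the pot and has the handle beside it. The pot starts at the −y end and the tin is at (235,188). Next I'll measure the positions.

```bash
cat > h.py <<'E'
import numpy as np,cv2
def ray(f,px):
    K=np.array(f["intrinsics"],float);R=cv2.Rodrigues(np.array(f["rvec"],float))[0];t=np.array(f["tvec"],float).ravel()
    d=R.T@np.linalg.inv(K)@np.array([px[0],px[1],1.]); return -R.T@t,d
def onz(f,px,z):
    c,d=ray(f,px); return (c+d*(z-c[2])/d[2])
def tri(obs):
    A=np.zeros((3,3));b=np.zeros(3)
    for f,px in obs:
        c,d=ray(f,px);d=d/np.linalg.norm(d);P=np.eye(3)-np.outer(d,d);A+=P;b+=P@c
    return np.linalg.solve(A,b)
def proj(f,X):
    return cv2.projectPoints(np.array(X,float).reshape(-1,1,3),np.array(f["rvec"],float),np.array(f["tvec"],float),np.array(f["intrinsics"],float),None)[0].reshape(-1,2)
E
python3 - <<'E'
from h import *;from bench import bot
np.set_printoptions(precision=4,suppress=True)
T=bot.grab_frame("top");S=bot.grab_frame("scene")
tc=lambda u,v:(u/3.3+190-.35,v/3.3+100-.35)
sc=lambda u,v:(u/2.8+180-.32,v/2.8+150-.32)
print("board top"); B=[onz(T,tc(*p),.006) for p in[(89,212),(568,201),(576,401),(90,413)]]; print(np.array(B),np.mean(B,0))
print("board scene");B=[onz(S,sc(*p),.006) for p in[(222,184),(660,57),(753,195),(282,347)]]; print(np.array(B),np.mean(B,0))
print("ring", onz(T,tc(331,306),.006),onz(S,sc(486,188),.006))
print("lid disc top", onz(T,tc(512,286),.082),onz(S,sc(315,201),.082))
print("knob top", onz(T,tc(515,281),.118),onz(S,sc(312,173),.118))
print("handle ends T",onz(T,tc(521,337),.052),onz(T,tc(540,438),.052))
print("handle end S",onz(S,sc(249,119),.052))
print("foot S: ",onz(S,sc(318,243),.012))
for k in["tin_mid","tape_big_mid","tape_small_mid","cutters_mid","offcut_mid","glue_bottle_mid","brush_jar_mid"]:
    a=bot.spot_point("top",k);b=bot.spot_point("scene",k)
    if a and b: print(k,tri([(T,a[0]["pixel"]),(S,b[0]["pixel"])]),a[0]["confidence"],b[0]["confidence"])
E
```

```text
board top
[[ 0.6952  0.2863  0.006 ]
 [ 0.713  -0.2105  0.006 ]
 [ 0.505  -0.2191  0.006 ]
 [ 0.4875  0.2797  0.006 ]] [0.6002 0.0341 0.006 ]
board scene
[[ 0.5061 -0.2185  0.006 ]
 [ 0.4851  0.2788  0.006 ]
 [ 0.6915  0.2858  0.006 ]
 [ 0.7137 -0.2096  0.006 ]] [0.5991 0.0341 0.006 ]
ring [0.6004 0.0345 0.006 ] [0.597  0.0343 0.006 ]
lid disc top [ 0.6152 -0.1456  0.082 ] [ 0.6168 -0.1459  0.082 ]
knob top [ 0.6162 -0.1452  0.118 ] [ 0.6124 -0.1452  0.118 ]
handle ends T [ 0.5673 -0.1576  0.052 ] [ 0.4667 -0.1769  0.052 ]
handle end S [ 0.47   -0.1767  0.052 ]
foot S:  [ 0.6136 -0.1467  0.012 ]
tin_mid [0.5987 0.2058 0.0435] 0.93 0.81
tape_big_mid [0.4225 0.3892 0.0056] 0.8 0.92
tape_small_mid [0.3822 0.0162 0.0153] 0.52 0.83
cutters_mid [0.6322 0.4127 0.032 ] 0.81 0.9
offcut_mid [ 0.7805 -0.0686  0.009 ] 0.69 0.86
glue_bottle_mid [ 0.4751 -0.4336  0.0766] 0.59 0.89
brush_jar_mid [ 0.6057 -0.4658  0.0643] 0.68 0.58
```

```bash
python3 - <<'E'
from h import *;from bench import bot
from scipy.spatial.transform import Rotation as Ro
s=bot.read_state();R=Ro.from_rotvec(s["ee_rot"]).as_matrix();print(R.round(3))
a=np.arctan2(R[1,0],R[0,0]);print("jaw ang",a)
pot=np.array([.6155,-.1457]);yaw=.208
tgt=pot-.105*np.array([np.cos(yaw),np.sin(yaw)])
d=(yaw+np.pi/2-a+np.pi/2)%np.pi-np.pi/2
print("grip xy",tgt,"dr z",d,"shift",tgt-s["tcp_pos"][:2],s["time"],s["joints"][5],s["joints"][0])
E
```

```text
[[ 0.438 -0.899  0.   ]
 [-0.899 -0.438 -0.   ]
 [ 0.     0.    -1.   ]]
jaw ang -1.1169800496937914
grip xy [ 0.51276318 -0.16738286] dr z -0.2458162771011052 shift [0.26066841 0.34944126] 1.6 1.4604932695166646 -1.2272831072118278
```

{"op": "arm_command", "data": {"rows": [{"linear": [0.022,0.029,0],"dr": [0,0,-0.02]},{"linear": [0.044,0.058,0],"dr": [0,0,-0.04]},{"linear": [0.066,0.087,0],"dr": [0,0,-0.06]},{"linear": [0.088,0.116,0],"dr": [0,0,-0.08]},{"linear": [0.11,0.146,0],"dr": [0,0,-0.1]},{"linear": [0.132,0.175,0],"dr": [0,0,-0.12]},{"linear": [0.153,0.204,0],"dr": [0,0,-0.145]},{"linear": [0.174,0.233,-0.01],"dr": [0,0,-0.165]},{"linear": [0.196,0.262,-0.02],"dr": [0,0,-0.185]},{"linear": [0.218,0.291,-0.04],"dr": [0,0,-0.205]},{"linear": [0.24,0.32,-0.06],"dr": [0,0,-0.225]},{"linear": [0.2607,0.3494,-0.075],"dr": [0,0,-0.246]}], "hand": 0.55}}

```text
time: 2.6
tcp_pos: [0.5135, -0.1657, 0.1552]
ee_rot: [2.439, -1.98, 0.0]
contact_force: [-0.5, -0.5, -0.0]
width: 0.0471
```

{"op": "arm_command", "data": {"rows": [{"linear": [0,0,-0.015],"dr": [0,0,0]},{"linear": [0,0,-0.03],"dr": [0,0,0]},{"linear": [0,0,-0.045],"dr": [0,0,0]},{"linear": [0,0,-0.055],"dr": [0,0,0]},{"linear": [0,0,-0.06],"dr": [0,0,0]},{"linear": [0,0,-0.06],"dr": [0,0,0]}]}}

```text
time: 3.1
tcp_pos: [0.5119, -0.1672, 0.0953]
ee_rot: [2.439, -1.979, -0.003]
contact_force: [0.8, 0.0, 0.6]
width: 0.0468
```

```bash
python3 - <<'E'
from h import *;from bench import bot
from scipy.spatial.transform import Rotation as Ro
s=bot.read_state();print({k:np.round(s[k],4) for k in["time","tcp_pos","ee_rot","joints","width","contact_force"]})
R=Ro.from_rotvec(s["ee_rot"]).as_matrix();print(np.arctan2(-R[0,0],R[1,0]),np.arctan2(R[0,0],-R[1,0]),"want .208")
for n in("scene","top"):
    f=bot.grab_frame(n); im=f["image"][:,:,::-1].copy()
    for p in proj(f,[s["tcp_pos"],[.5128,-.1674,.046]]): cv2.circle(im,tuple(int(round(v)) for v in p),1,(0,255,0),-1)
    c=im[130:290,200:420]; cv2.imwrite(f"pics/{n}1.png",cv2.resize(c,None,fx=3.5,fy=3.5,interpolation=cv2.INTER_CUBIC))
E
```

```text
{'time': np.float64(3.1), 'tcp_pos': array([ 0.5119, -0.1672,  0.0953]), 'ee_rot': array([ 2.4391, -1.9791, -0.0031]), 'joints': array([-4.3350e-01,  3.8630e-01, -2.7110e-01,  9.1560e-01, -1.0000e-04,
        2.5006e+00]), 'width': np.float64(0.0468), 'contact_force': array([0.7624, 0.0317, 0.6249])}
-2.9341143282808324 0.20747832530896088 want .208
```

View pics/scene1.png

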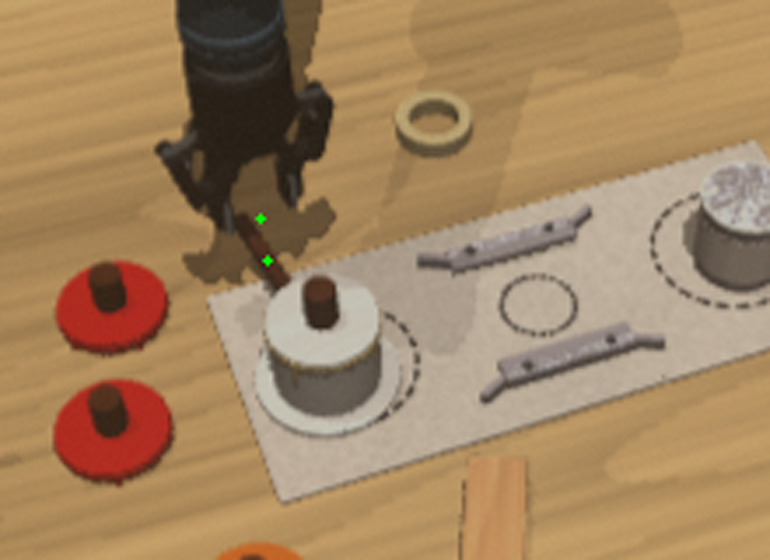

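View pics/top1.png

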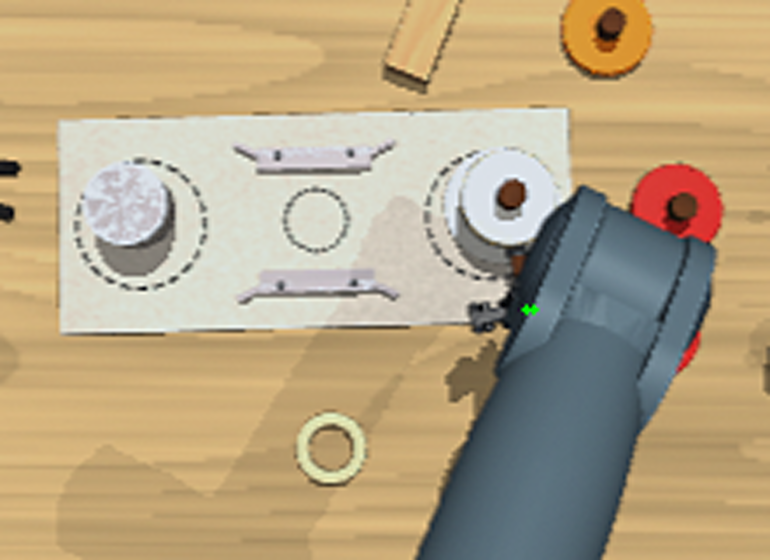

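The scene view shows the green grip point (267,260) on the handle's centre line with the fingers either side of it. I'll go down and grip.

{"op": "arm_command", "data": {"rows": [{"linear": [0.0008,0,-0.015],"dr": [0,0,0]},{"linear": [0.0008,0,-0.03],"dr": [0,0,0]},{"linear": [0.0008,0,-0.045],"dr": [0,0,0]},{"linear": [0.0008,0,-0.058],"dr": [0,0,0]},{"linear": [0.0008,0,-0.066],"dr": [0,0,0]},{"linear": [0.0008,0,-0.068],"dr": [0,0,0]},{"linear": [0.0008,0,-0.068],"dr": [0,0,0]}]}}

```text
time: 3.78
tcp_pos: [0.5136, -0.1676, 0.0285]
ee_rot: [2.44, -1.979, 0.0]
contact_force: [0.2, 0.7, -0.0]
width: 0.0473
```

{"op": "arm_command", "data": {"rows": [{"linear": [0,0,0],"dr": [0,0,0]},{"linear": [0,0,0],"dr": [0,0,0]},{"linear": [0,0,0],"dr": [0,0,0]},{"linear": [0,0,0],"dr": [0,0,0]},{"linear": [0,0,0],"dr": [0,0,0]},{"linear": [0,0,0],"dr": [0,0,0]},{"linear": [0,0,0],"dr": [0,0,0]},{"linear": [0,0,0],"dr": [0,0,0]}], "hand": 0}}

```text
time: 4.45
tcp_pos: [0.5144, -0.1675, 0.0295]
ee_rot: [-2.44, 1.978, -0.003]
contact_force: [-0.4, 0.8, 6.2]
width: 0.0128
```

```bash
cat > look.py <<'E'
import sys
from h import *;from bench import bot
s=bot.read_state();print({k:np.round(s[k],4) for k in["time","tcp_pos","ee_rot","width","contact_force","moment"]})
for n in("scene","top"):
    f=bot.grab_frame(n); im=f["image"][:,:,::-1]
    cv2.imwrite(f"pics/{n}{sys.argv[1]}.png",cv2.resize(im[130:290,200:420],None,fx=3.5,fy=3.5,interpolation=cv2.INTER_CUBIC))
    for k,z in(("pot_rim",.076),("lid_knob",.1),("pot_foot",.006)):
        print(n,k,[(np.round(onz(f,d["pixel"],z)[:2],4),round(d["confidence"],2)) for d in bot.spot_point(n,k)])
E
python3 look.py 2
```

```text
{'time': np.float64(4.45), 'tcp_pos': array([ 0.5144, -0.1675,  0.0295]), 'ee_rot': array([-2.4398,  1.978 , -0.0027]), 'width': np.float64(0.0128), 'contact_force': array([-0.3848,  0.8349,  6.2443]), 'moment': array([0.2934, 0.1614, 0.0996])}
scene pot_rim [(array([ 0.6127, -0.1438]), 0.59), (array([0.6228, 0.1921]), 0.48)]
scene lid_knob [(array([ 0.6649, -0.3252]), 0.95), (array([ 0.6313, -0.1538]), 0.84), (array([ 0.8251, -0.252 ]), 0.76), (array([ 0.5466, -0.2954]), 0.68), (array([0.6692, 0.0078]), 0.56)]
scene pot_foot [(array([ 0.6164, -0.1386]), 0.79), (array([ 0.551 , -0.1368]), 0.58), (array([ 0.5623, -0.4873]), 0.58)]
top pot_rim [(array([ 0.6081, -0.1462]), 0.48)]
top lid_knob [(array([ 0.7682, -0.2347]), 0.83), (array([ 0.4843, -0.285 ]), 0.72), (array([ 0.5995, -0.3078]), 0.6)]
top pot_foot [(array([ 0.6175, -0.1443]), 0.66)]
```

View pics/scene2.png

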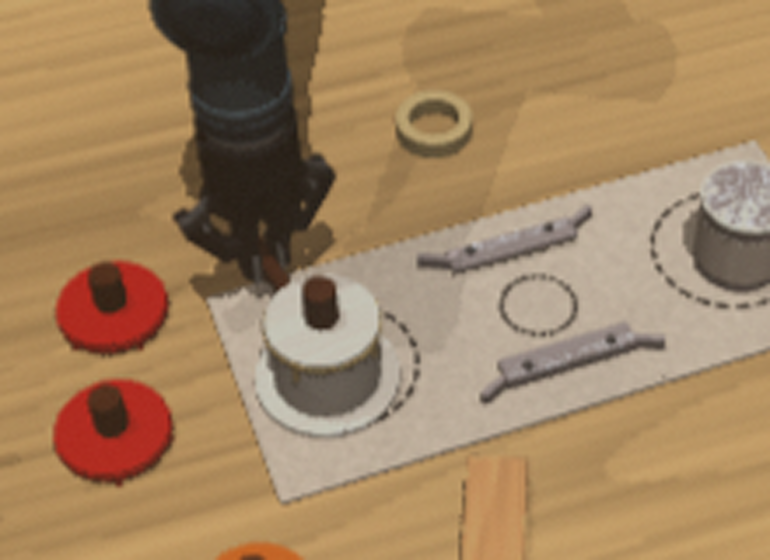

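View pics/top2.png

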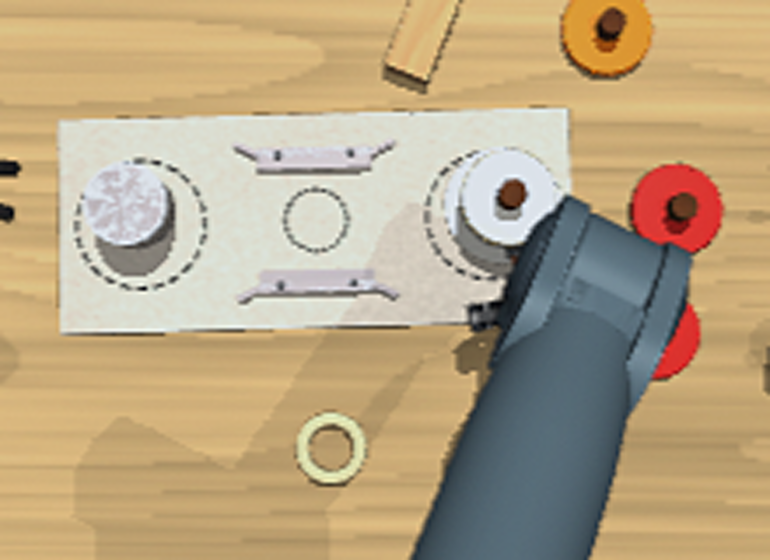

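Grip holds at 12.8 mm wide and the pot hasn't moved. It is pressed down about 6 N, so I'll relieve that by 1.5 mm, then line the pot up with the rails at the entrance.

{"op": "arm_command", "data": {"rows": [{"linear": [0,0,0.0015],"dr": [0,0,0]},{"linear": [-0.001,0.002,0.0015],"dr": [0,0,0]},{"linear": [-0.003,0.006,0.0015],"dr": [0,0,0]},{"linear": [-0.005,0.011,0.0015],"dr": [0,0,0]},{"linear": [-0.007,0.016,0.0015],"dr": [0,0,0]},{"linear": [-0.009,0.021,0.0015],"dr": [0,0,0]},{"linear": [-0.0095,0.026,0.0015],"dr": [0,0,0]},{"linear": [-0.01,0.031,0.0015],"dr": [0,0,0]},{"linear": [-0.01,0.035,0.0015],"dr": [0,0,0]},{"linear": [-0.01,0.035,0.0015],"dr": [0,0,0]},{"linear": [-0.01,0.035,0.0015],"dr": [0,0,0]}]}}

```text
time: 5.77
tcp_pos: [0.5031, -0.1316, 0.0296]
ee_rot: [-2.441, 1.977, 0.002]
contact_force: [-0.7, -1.5, -2.1]
width: 0.0129
```

```bash
python3 look.py 3
```

```text
{'time': np.float64(5.7667), 'tcp_pos': array([ 0.5031, -0.1316,  0.0296]), 'ee_rot': array([-2.4410e+00,  1.9774e+00,  2.1000e-03]), 'width': np.float64(0.0129), 'contact_force': array([-0.6508, -1.4678, -2.1201]), 'moment': array([-0.206 ,  0.0578, -0.1009])}
scene pot_rim [(array([ 0.6022, -0.1199]), 0.91)]
scene lid_knob [(array([ 0.6531, -0.3215]), 0.97), (array([0.6373, 0.1801]), 0.72), (array([ 0.8201, -0.2547]), 0.67), (array([ 0.5418, -0.2947]), 0.57), (array([0.6886, 0.3532]), 0.3)]
scene pot_foot [(array([ 0.6082, -0.1095]), 0.86)]
top pot_rim [(array([ 0.5979, -0.1127]), 0.72)]
top lid_knob [(array([ 0.6066, -0.3082]), 0.98), (array([ 0.4804, -0.2815]), 0.62), (array([ 0.6028, -0.1203]), 0.61), (array([ 0.7765, -0.2386]), 0.61)]
top pot_foot [(array([ 0.6168, -0.1197]), 0.52), (array([ 0.6087, -0.4799]), 0.51)]
```

View pics/scene3.png

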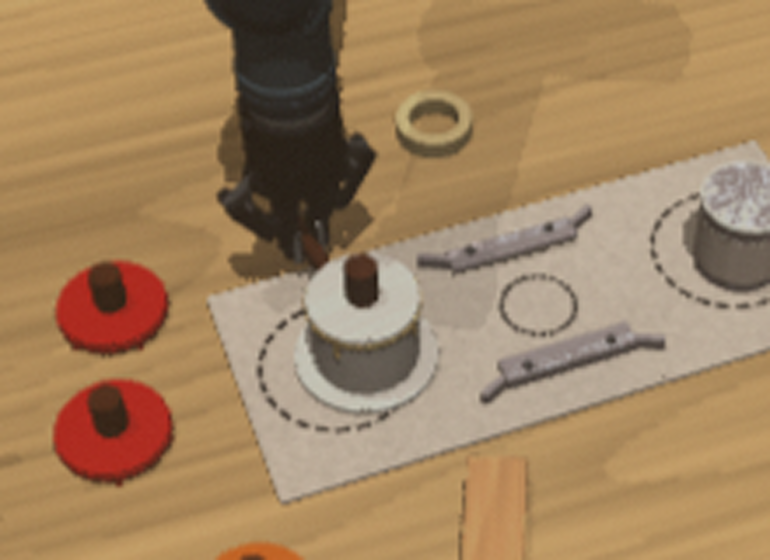

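View pics/top3.png

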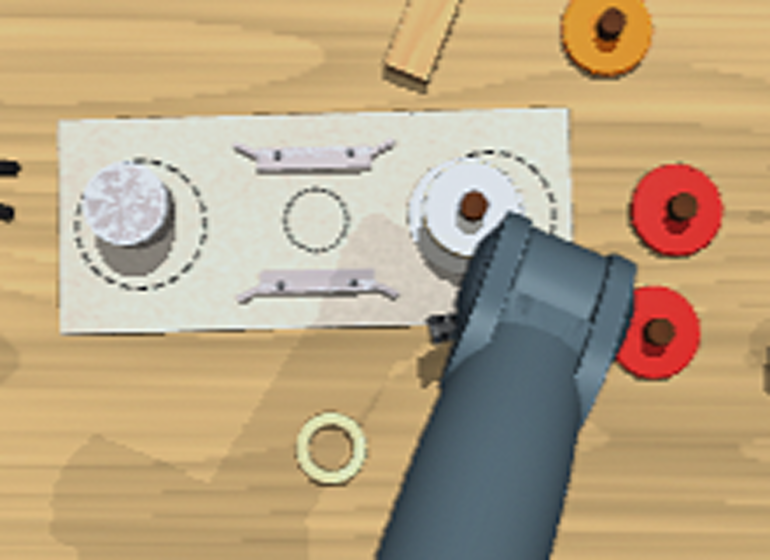

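```bash
cat > m.py <<'E'
from h import *;from bench import bot
T=bot.grab_frame("top");S=bot.grab_frame("scene")
c=lambda u,v:((u+.5)/3.5+200-.5,(v+.5)/3.5+130-.5)
D=np.array([.5998,.0343]);ex=np.array([.9993,.037]);ey=np.array([-.037,.9993])
def bf(p): d=p[:2]-D; return np.round([p[0],p[1],d@ex*1000,d@ey*1000],4)
E
python3 - <<'E'
from m import *
print("before knob",bf(onz(T,c(511,188),.118)),bf(onz(S,c(319,287),.118)))
print("knob",bf(onz(T,c(474,200),.118)),bf(onz(S,c(360,264),.118)))
print("lid",bf(onz(T,c(471,207),.082)),bf(onz(S,c(363,301),.082)))
print("flange S", bf(onz(S,c(367,353),.012)))
E
```

```text
before knob [ 6.208000e-01 -1.450000e-01  1.437540e+01 -1.799048e+02] [ 6.127000e-01 -1.461000e-01  6.240800e+00 -1.807653e+02]
knob [ 6.095000e-01 -1.116000e-01  4.342100e+00 -1.461697e+02] [ 6.012000e-01 -1.113000e-01 -4.025600e+00 -1.455651e+02]
lid [ 6.068000e-01 -1.113000e-01  1.603800e+00 -1.457889e+02] [ 6.0740e-01 -1.1260e-01  2.1733e+00 -1.4708e+02]
flange S [ 6.038000e-01 -1.117000e-01 -1.386900e+00 -1.460536e+02]
```

The pot axis is within about 1.5 mm of the rail centre line at y ≈ −146 mm in the board frame. I'll slide it along the rails in two parts.

{"op": "arm_command", "data": {"rows": [{"linear": [0,0.003,-0.0007],"dr": [0,0,0]},{"linear": [-0.0003,0.009,-0.0007],"dr": [0,0,0]},{"linear": [-0.0006,0.016,-0.0007],"dr": [0,0,0]},{"linear": [-0.0009,0.023,-0.0007],"dr": [0,0,0]},{"linear": [-0.0011,0.03,-0.0007],"dr": [0,0,0]},{"linear": [-0.0014,0.037,-0.0007],"dr": [0,0,0]},{"linear": [-0.0016,0.044,-0.0007],"dr": [0,0,0]},{"linear": [-0.0019,0.051,-0.0007],"dr": [0,0,0]},{"linear": [-0.0021,0.057,-0.0007],"dr": [0,0,0]},{"linear": [-0.0022,0.06,-0.0007],"dr": [0,0,0]},{"linear": [-0.0022,0.06,-0.0007],"dr": [0,0,0]}]}}

```text
time: 7.18
tcp_pos: [0.5017, -0.0715, 0.0295]
ee_rot: [-2.44, 1.977, -0.001]
contact_force: [0.1, -2.3, 3.0]
width: 0.013
```

```bash
python3 look.py 4
```

```text
{'time': np.float64(7.1833), 'tcp_pos': array([ 0.5017, -0.0715,  0.0295]), 'ee_rot': array([-2.4404e+00,  1.9770e+00, -6.0000e-04]), 'width': np.float64(0.013), 'contact_force': array([ 0.1433, -2.3388,  2.9627]), 'moment': array([-0.5136, -0.0979, -0.3689])}
scene pot_rim [(array([ 0.6102, -0.0555]), 0.82)]
scene lid_knob [(array([ 0.5528, -0.2897]), 0.93), (array([ 0.6058, -0.0679]), 0.89), (array([ 0.6556, -0.3197]), 0.89), (array([ 0.824 , -0.2538]), 0.65)]
scene pot_foot [(array([ 0.6028, -0.0534]), 0.8), (array([ 0.4641, -0.0757]), 0.33)]
top pot_rim [(array([ 0.6011, -0.0516]), 0.54), (array([0.3887, 0.0315]), 0.54)]
top lid_knob [(array([ 0.6076, -0.3095]), 0.91), (array([ 0.6055, -0.0519]), 0.81), (array([0.4272, 0.3663]), 0.6), (array([ 0.4928, -0.2805]), 0.58), (array([ 0.7723, -0.2211]), 0.55)]
top pot_foot [(array([ 0.6067, -0.047 ]), 0.54)]
```

View pics/scene4.png

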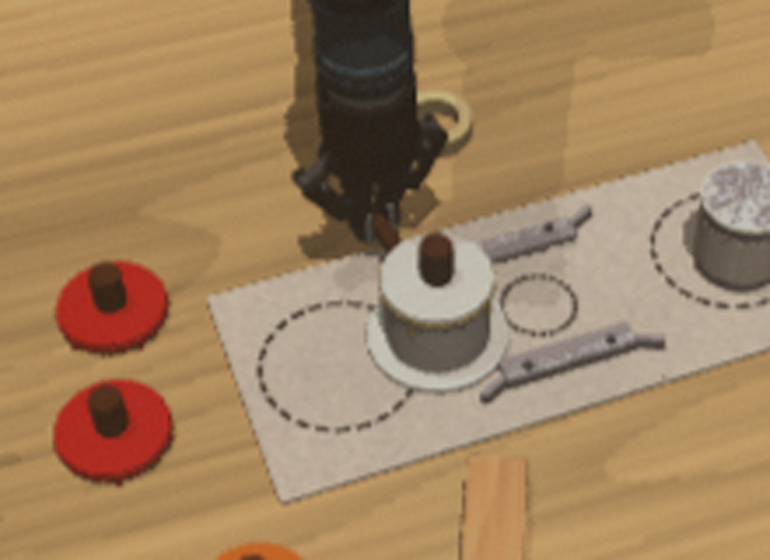

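View pics/top4.png

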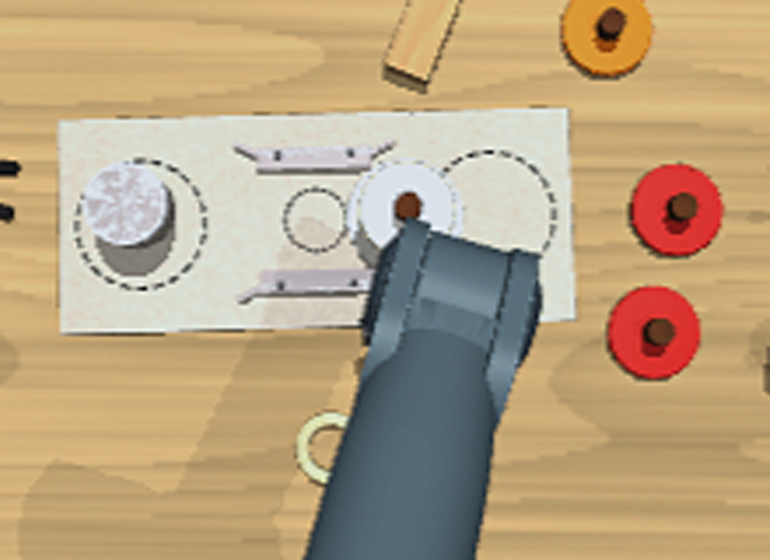

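{"op": "arm_command", "data": {"rows": [{"linear": [-0.0001,0.003,0],"dr": [0,0,0]},{"linear": [-0.0003,0.009,0],"dr": [0,0,0]},{"linear": [-0.0006,0.015,0],"dr": [0,0,0]},{"linear": [-0.0008,0.021,0],"dr": [0,0,0]},{"linear": [-0.001,0.027,0],"dr": [0,0,0]},{"linear": [-0.0012,0.033,0],"dr": [0,0,0]},{"linear": [-0.0015,0.04,0],"dr": [0,0,0]}]}}

```text
time: 8.17
tcp_pos: [0.5006, -0.0342, 0.0295]
ee_rot: [2.436, -1.98, 0.005]
contact_force: [0.1, -6.3, 4.2]
width: 0.0125
```

{"op": "arm_command", "data": {"rows": [{"linear": [-0.0002,0.006,0],"dr": [0,0,0]},{"linear": [-0.0004,0.012,0],"dr": [0,0,0]},{"linear": [-0.0006,0.018,0],"dr": [0,0,0]},{"linear": [-0.0009,0.024,0],"dr": [0,0,0]},{"linear": [-0.0011,0.03,0],"dr": [0,0,0]},{"linear": [-0.0013,0.036,0],"dr": [0,0,0]},{"linear": [-0.0015,0.041,0],"dr": [0,0,0]},{"linear": [-0.0016,0.045,0],"dr": [0,0,0]},{"linear": [-0.0016,0.045,0],"dr": [0,0,0]},{"linear": [-0.0016,0.045,0],"dr": [0,0,0]}]}}

```text
time: 9.0
tcp_pos: [0.4989, 0.0119, 0.0295]
ee_rot: [2.439, -1.979, 0.003]
contact_force: [1.1, -4.6, 5.4]
width: 0.0128
```

```bash
python3 look.py 5
```

```text
{'time': np.float64(9.0), 'tcp_pos': array([0.4989, 0.0119, 0.0295]), 'ee_rot': array([ 2.4388, -1.9794,  0.0028]), 'width': np.float64(0.0128), 'contact_force': array([ 1.0833, -4.6386,  5.4049]), 'moment': array([-0.8102, -0.1693, -0.4323])}
scene pot_rim [(array([0.5924, 0.0238]), 0.7)]
scene lid_knob [(array([ 0.6582, -0.3177]), 0.94), (array([ 0.8259, -0.2545]), 0.76), (array([ 0.5528, -0.2907]), 0.68), (array([0.6135, 0.0167]), 0.57)]
scene pot_foot [(array([0.6003, 0.0341]), 0.97), (array([0.5403, 0.0499]), 0.28)]
top pot_rim [(array([0.5985, 0.0328]), 0.56)]
top lid_knob [(array([ 0.7737, -0.2292]), 0.8), (array([0.5979, 0.0243]), 0.63), (array([ 0.6024, -0.3065]), 0.61), (array([ 0.4871, -0.2815]), 0.56)]
top pot_foot [(array([0.6021, 0.0296]), 0.65), (array([ 0.7896, -0.069 ]), 0.33)]
```

View pics/scene5.png

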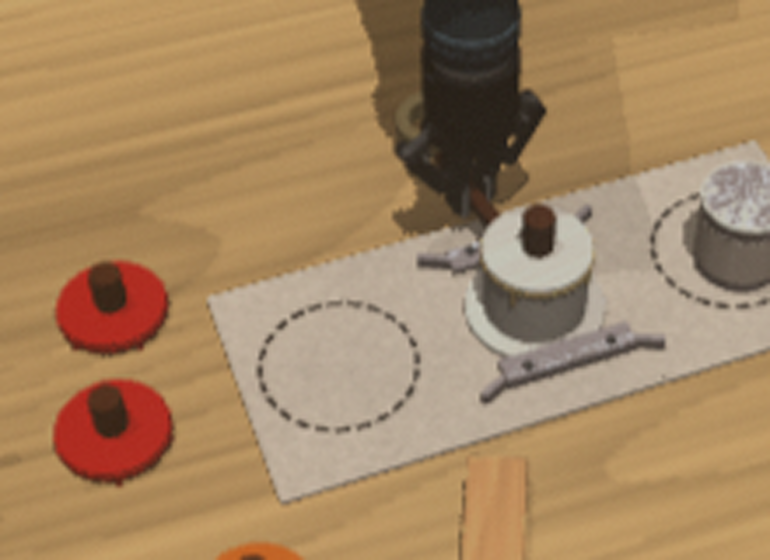

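View pics/top5.png

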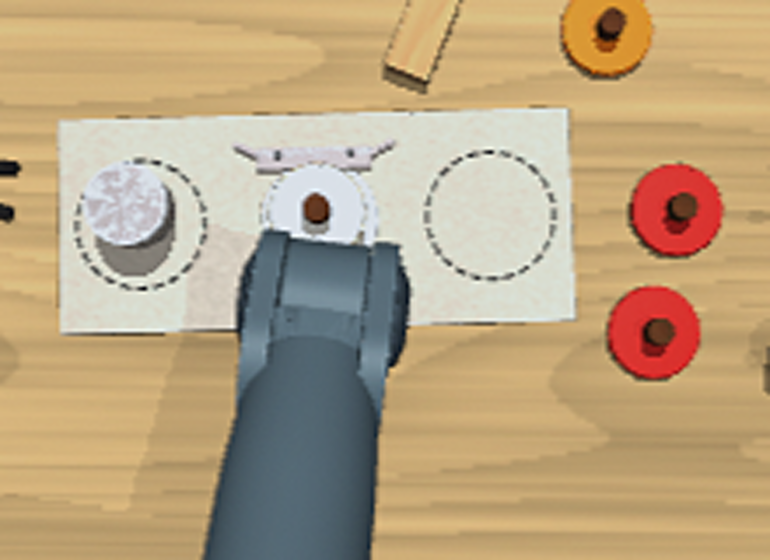

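```bash
python3 - <<'E'
from m import *
print("knob",bf(onz(T,c(316,204),.118)),bf(onz(S,c(540,216),.118)))
print("lid",bf(onz(T,c(317.5,213),.082)),bf(onz(S,c(537,251),.082)))
s=bot.read_state();print(s["joints"])
E
```

```text
knob [ 0.6043  0.0306  4.3121 -3.8192] [ 0.5992  0.0319 -0.6458 -2.3715]
lid [ 0.5996  0.0305 -0.3752 -3.8003] [ 0.6029  0.0292  2.8806 -5.1608]
[-1.02788227e-01  3.87785996e-01 -4.69171758e-01  7.12686422e-01
 -1.06349070e-03  2.83179746e+00]
```

About 4 mm short along y; I'll nudge it, release and back off upward.

{"op": "arm_command", "data": {"rows": [{"linear": [0,0.002,0],"dr": [0,0,0]},{"linear": [0,0.004,0],"dr": [0,0,0]},{"linear": [0,0.004,0],"dr": [0,0,0]},{"linear": [0,0.004,0.001],"dr": [0,0,0]}]}}

```text
time: 9.83
tcp_pos: [0.4982, 0.0162, 0.0298]
ee_rot: [2.439, -1.98, -0.0]
contact_force: [3.2, -2.3, -3.3]
width: 0.0127
```

{"op": "arm_command", "data": {"rows": [{"linear": [0,0,0],"dr": [0,0,0]},{"linear": [0,0,0],"dr": [0,0,0]},{"linear": [0,0,0],"dr": [0,0,0]},{"linear": [0,0,0],"dr": [0,0,0]},{"linear": [0,0,0],"dr": [0,0,0]},{"linear": [0,0,0],"dr": [0,0,0]}], "hand": 0.55}}

```text
time: 10.33
tcp_pos: [0.498, 0.0168, 0.03]
ee_rot: [2.44, -1.979, -0.001]
contact_force: [0.6, -0.2, -0.7]
width: 0.0468
```

{"op": "arm_command", "data": {"rows": [{"linear": [0,0,0.015],"dr": [0,0,0]},{"linear": [0,0,0.04],"dr": [0,0,0]},{"linear": [0,0,0.07],"dr": [0,0,0]},{"linear": [0,0,0.1],"dr": [0,0,0]},{"linear": [-0.03,0,0.13],"dr": [0,0,0]},{"linear": [-0.06,0,0.14],"dr": [0,0,0]},{"linear": [-0.06,0,0.14],"dr": [0,0,0]}]}}

```text
time: 10.92
tcp_pos: [0.435, 0.017, 0.1726]
ee_rot: [-2.44, 1.979, -0.0]
contact_force: [-1.0, 0.7, -0.2]
width: 0.0469
```

```bash
python3 look.py 6
```

```text
{'time': np.float64(10.9167), 'tcp_pos': array([0.435 , 0.017 , 0.1726]), 'ee_rot': array([-2.4400e+00,  1.9786e+00, -2.0000e-04]), 'width': np.float64(0.0469), 'contact_force': array([-0.9987,  0.6516, -0.2083]), 'moment': array([ 0.024 ,  0.0519, -0.0812])}
scene pot_rim [(array([0.598 , 0.0293]), 0.8)]
scene lid_knob [(array([ 0.6563, -0.3216]), 0.97), (array([0.605 , 0.0191]), 0.66), (array([ 0.8282, -0.2532]), 0.6), (array([ 0.5455, -0.2954]), 0.57)]
scene pot_foot [(array([0.602 , 0.0459]), 0.76)]
top pot_rim [(array([0.5926, 0.0376]), 0.64)]
top lid_knob [(array([ 0.4951, -0.2857]), 0.87), (array([ 0.7604, -0.2347]), 0.86), (array([0.5949, 0.0338]), 0.82), (array([ 0.6073, -0.313 ]), 0.74)]
top pot_foot [(array([0.6003, 0.034 ]), 0.69), (array([ 0.7848, -0.0735]), 0.26)]
```

View pics/scene6.png

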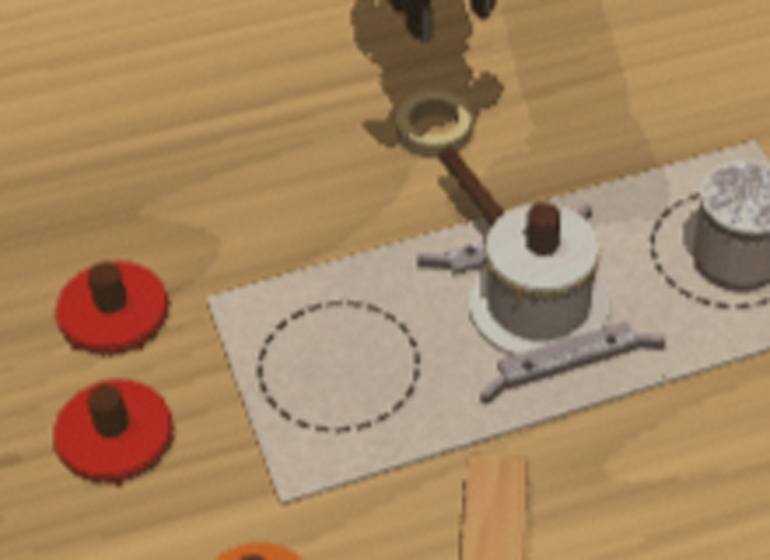

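View pics/top6.png

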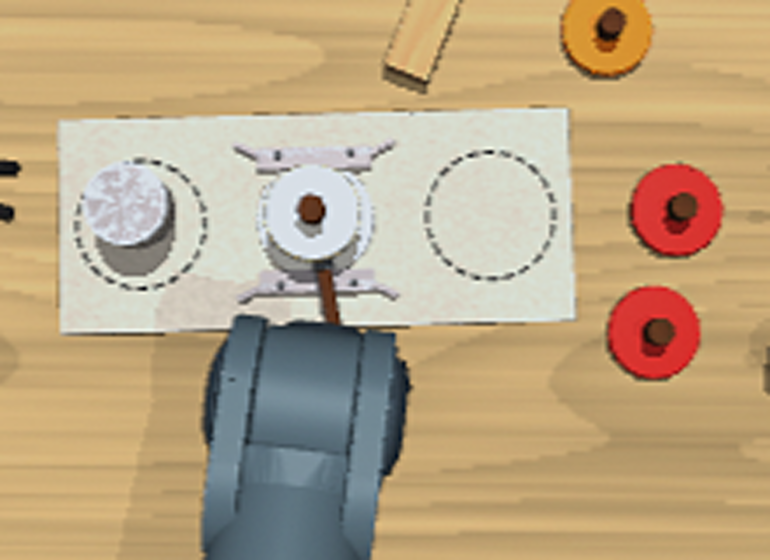

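```bash
python3 - <<'E'
from m import *
print("knob",bf(onz(T,c(311,205),.118)),bf(onz(S,c(544,211.5),.118)))
print("lid",bf(onz(T,c(313.5,212.5),.082)),bf(onz(S,c(542,248),.082)))
# white/lid segmentation top
im=T["image"].astype(int)
print(bf(tri([(T,c(311,205)),(S,c(544,211.5))])),tri([(T,c(311,205)),(S,c(544,211.5))]))
E
```

```text
knob [0.6033 0.0351 3.5218 0.6953] [ 0.5959  0.0364 -3.8106  2.2207]
lid [ 0.6     0.0342  0.1819 -0.1211] [ 0.6012  0.034   1.4245 -0.3765]
[ 0.6024  0.0343  2.558  -0.0883] [0.60235953 0.03430644 0.12562617]
```

The pot is within 2 mm of dock_mid, with the handle free and the bystanders unmoved. Now over the knob.

{"op": "arm_command", "data": {"rows": [{"linear": [0.015,0.002,0],"dr": [0,0,0.03]},{"linear": [0.04,0.004,0],"dr": [0,0,0.07]},{"linear": [0.065,0.007,0],"dr": [0,0,0.12]},{"linear": [0.09,0.01,0],"dr": [0,0,0.17]},{"linear": [0.115,0.012,0],"dr": [0,0,0.22]},{"linear": [0.14,0.015,0],"dr": [0,0,0.26]},{"linear": [0.155,0.0165,0],"dr": [0,0,0.3]},{"linear": [0.165,0.0175,0],"dr": [0,0,0.3]},{"linear": [0.165,0.0175,0],"dr": [0,0,0.3]},{"linear": [0.165,0.0175,-0.005],"dr": [0,0,0.3]},{"linear": [0.165,0.0175,-0.01],"dr": [0,0,0.3]}], "hand": 0.7}}

```text
time: 12.33
tcp_pos: [0.6028, 0.0341, 0.1596]
ee_rot: [2.708, -1.592, -0.001]
contact_force: [-0.8, 0.8, -0.4]
width: 0.0596
```

```bash
python3 look.py 7
```

```text
{'time': np.float64(12.3333), 'tcp_pos': array([0.6028, 0.0341, 0.1596]), 'ee_rot': array([ 2.7078e+00, -1.5922e+00, -7.0000e-04]), 'width': np.float64(0.0596), 'contact_force': array([-0.828 ,  0.7836, -0.4196]), 'moment': array([-0.0056,  0.0435, -0.0053])}
scene pot_rim [(array([0.6042, 0.0308]), 0.58)]
scene lid_knob [(array([ 0.6584, -0.3257]), 0.77), (array([ 0.5546, -0.2916]), 0.76), (array([ 0.8277, -0.255 ]), 0.69), (array([0.613 , 0.0194]), 0.6)]
scene pot_foot [(array([0.6021, 0.0383]), 0.78)]
top pot_rim [(array([0.5906, 0.0385]), 0.45)]
top lid_knob [(array([ 0.4902, -0.2764]), 0.75), (array([ 0.7712, -0.2347]), 0.65), (array([ 0.6015, -0.3072]), 0.61), (array([ 0.7647, -0.0665]), 0.47)]
top pot_foot [(array([0.6346, 0.4326]), 0.63), (array([0.6017, 0.0296]), 0.41)]
```

View pics/scene7.png

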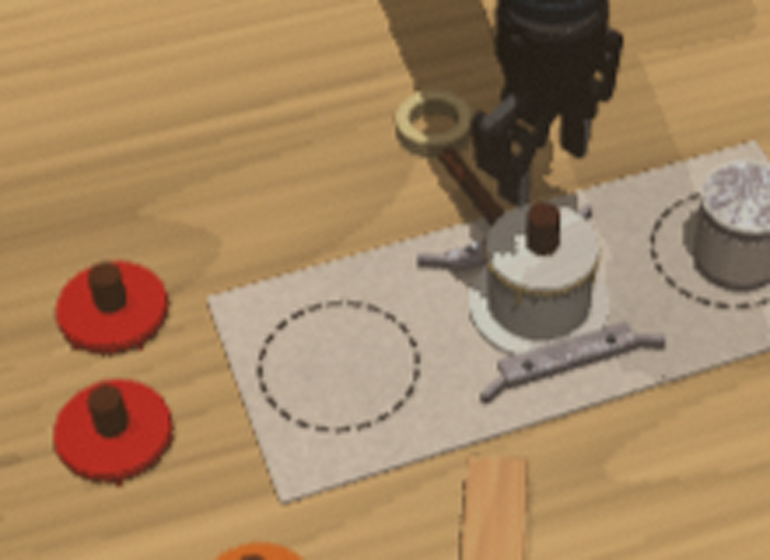

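Fingers straddle the knob (544,228 in the crop). Down 73 mm and grip.

{"op": "arm_command", "data": {"rows": [{"linear": [-0.001,0,-0.012],"dr": [0,0,0]},{"linear": [-0.001,0,-0.027],"dr": [0,0,0]},{"linear": [-0.001,0,-0.042],"dr": [0,0,0]},{"linear": [-0.001,0,-0.056],"dr": [0,0,0]},{"linear": [-0.001,0,-0.067],"dr": [0,0,0]},{"linear": [-0.001,0,-0.072],"dr": [0,0,0]},{"linear": [-0.001,0,-0.072],"dr": [0,0,0]},{"linear": [-0.001,0,-0.072],"dr": [0,0,0]}]}}

```text
time: 13.4
tcp_pos: [0.6024, 0.0341, 0.0884]
ee_rot: [2.708, -1.592, 0.0]
contact_force: [-0.1, 0.8, 0.3]
width: 0.0599
```

```bash
python3 look.py 8
```

```text
{'time': np.float64(13.4), 'tcp_pos': array([0.6024, 0.0341, 0.0884]), 'ee_rot': array([ 2.7082e+00, -1.5923e+00,  2.0000e-04]), 'width': np.float64(0.0599), 'contact_force': array([-0.119 ,  0.8464,  0.2753]), 'moment': array([-0.0027,  0.0379,  0.0341])}
scene pot_rim [(array([0.5912, 0.0361]), 0.91)]
scene lid_knob [(array([0.6033, 0.0272]), 0.9), (array([ 0.6639, -0.3198]), 0.84), (array([ 0.5511, -0.2946]), 0.64), (array([ 0.825 , -0.2475]), 0.62), (array([0.6703, 0.0101]), 0.61)]
scene pot_foot [(array([0.606 , 0.0386]), 0.94)]
top pot_rim [(array([0.5961, 0.0393]), 0.59)]
top lid_knob [(array([ 0.606 , -0.3117]), 0.84), (array([ 0.485 , -0.2882]), 0.59), (array([ 0.777 , -0.2312]), 0.58), (array([0.5931, 0.0284]), 0.44)]
top pot_foot [(array([0.6063, 0.0205]), 0.65), (array([ 0.4721, -0.4584]), 0.41)]
```

View pics/scene8.png

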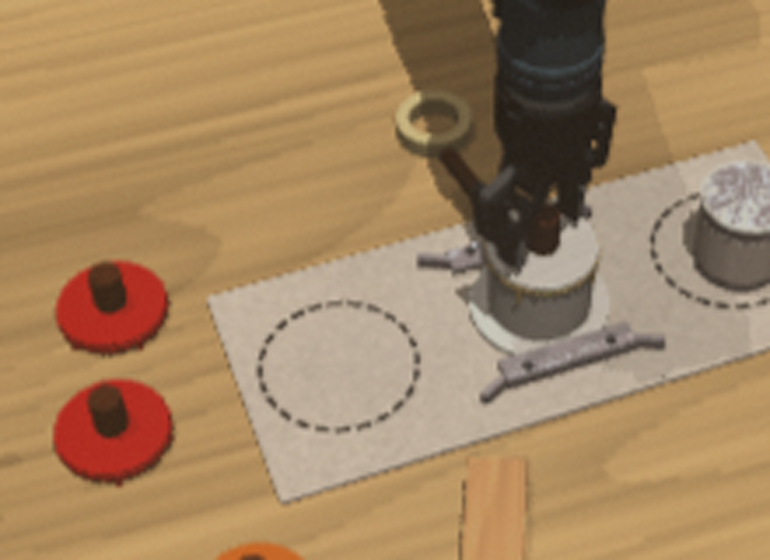

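The knob shows between the fingers at (544,228). Close.

{"op": "arm_command", "data": {"rows": [{"linear": [0,0,0],"dr": [0,0,0]},{"linear": [0,0,0],"dr": [0,0,0]},{"linear": [0,0,0],"dr": [0,0,0]},{"linear": [0,0,0],"dr": [0,0,0]},{"linear": [0,0,0],"dr": [0,0,0]},{"linear": [0,0,0],"dr": [0,0,0]},{"linear": [0,0,0],"dr": [0,0,0]},{"linear": [0,0,0],"dr": [0,0,0]},{"linear": [0,0,0],"dr": [0,0,0]}], "hand": 0}}

```text
time: 14.55
tcp_pos: [0.6014, 0.0358, 0.0883]
ee_rot: [-2.707, 1.59, 0.004]
contact_force: [-2.2, 4.3, 3.0]
width: 0.0243
```

{"op": "arm_command", "data": {"rows": [{"linear": [-0.0003,0.0007,0.0005],"dr": [0,0,0]},{"linear": [-0.0003,0.0007,0.001],"dr": [0,0,0]},{"linear": [-0.0003,0.0007,0.0017],"dr": [0,0,0]},{"linear": [-0.0003,0.0007,0.0025],"dr": [0,0,0]},{"linear": [-0.0003,0.0007,0.0032],"dr": [0,0,0]},{"linear": [-0.0003,0.0007,0.004],"dr": [0,0,0]},{"linear": [-0.0003,0.0007,0.004],"dr": [0,0,0]}]}}

```text
time: 15.13
tcp_pos: [0.6015, 0.0345, 0.0916]
ee_rot: [2.707, -1.592, -0.001]
contact_force: [0.3, 0.8, -8.1]
width: 0.0244
```

{"op": "arm_command", "data": {"rows": [{"linear": [0,0,0.0007],"dr": [0,0,0]},{"linear": [0,0,0.0014],"dr": [0,0,0]},{"linear": [0,0,0.002],"dr": [0,0,0]},{"linear": [0,0,0.002],"dr": [0,0,0]}]}}

```text
time: 15.47
tcp_pos: [0.6014, 0.0343, 0.093]
ee_rot: [2.706, -1.592, -0.001]
contact_force: [1.3, -2.4, -17.0]
width: 0.0246
```

{"op": "arm_command", "data": {"rows": [{"linear": [0,0,0.0007],"dr": [0,0,0]},{"linear": [0,0,0.0014],"dr": [0,0,0]},{"linear": [0,0,0.002],"dr": [0,0,0]},{"linear": [0,0,0.002],"dr": [0,0,0]}]}}

```text
time: 15.8
tcp_pos: [0.6033, 0.035, 0.098]
ee_rot: [-2.707, 1.591, -0.004]
contact_force: [0.4, -0.7, -1.7]
width: 0.0244
```

```bash
python3 look.py 9
```

```text
{'time': np.float64(15.8), 'tcp_pos': array([0.6033, 0.035 , 0.098 ]), 'ee_rot': array([-2.7067,  1.591 , -0.0044]), 'width': np.float64(0.0244), 'contact_force': array([ 0.3921, -0.6912, -1.7319]), 'moment': array([0.019 , 0.0063, 0.0134])}
scene pot_rim [(array([0.6022, 0.0306]), 0.67)]
scene lid_knob [(array([0.6004, 0.0254]), 0.97), (array([ 0.5439, -0.297 ]), 0.8), (array([ 0.6527, -0.3189]), 0.6)]
scene pot_foot [(array([0.4255, 0.3927]), 0.58)]
top pot_rim [(array([0.6077, 0.0294]), 0.62), (array([0.5946, 0.0266]), 0.51)]
top lid_knob [(array([ 0.7757, -0.2299]), 0.73), (array([ 0.4849, -0.2843]), 0.62), (array([ 0.6053, -0.3085]), 0.57), (array([0.6061, 0.0371]), 0.41)]
top pot_foot [(array([0.6027, 0.0303]), 0.6)]
```

View pics/scene9.png

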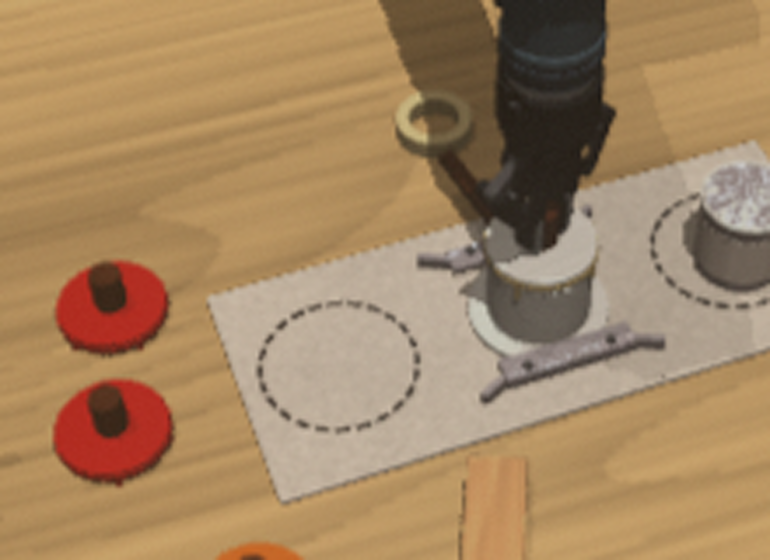

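Seal broke: the force fell from 17 N to 1.7 N, about the lid's weight, at about 9.7 mm of rise. I'll raise it gently to about 17 mm open.

{"op": "arm_command", "data": {"rows": [{"linear": [0,0,0.001],"dr": [0,0,0]},{"linear": [0,0,0.0025],"dr": [0,0,0]},{"linear": [0,0,0.004],"dr": [0,0,0]},{"linear": [0,0,0.0055],"dr": [0,0,0]},{"linear": [0,0,0.007],"dr": [0,0,0]},{"linear": [0,0,0.008],"dr": [0,0,0]},{"linear": [0,0,0.008],"dr": [0,0,0]},{"linear": [0,0,0.008],"dr": [0,0,0]},{"linear": [0,0,0.008],"dr": [0,0,0]},{"linear": [0,0,0.008],"dr": [0,0,0]}]}}

```text
time: 17.03
tcp_pos: [0.6019, 0.0348, 0.104]
ee_rot: [2.708, -1.592, -0.0]
contact_force: [0.5, 0.5, -1.3]
width: 0.0244
```

```bash
python3 look.py 10; python3 - <<'E'
import cv2
a=cv2.imread("pics/scene10.png");b=cv2.imread("pics/scene9.png")
cv2.imwrite("pics/cmp10.png",cv2.resize(cv2.hconcat([b[160:380,430:640],a[160:380,430:640]]),None,fx=1.85,fy=1.85))
E
```

```text
{'time': np.float64(17.0333), 'tcp_pos': array([0.6019, 0.0348, 0.104 ]), 'ee_rot': array([ 2.7080e+00, -1.5922e+00, -2.0000e-04]), 'width': np.float64(0.0244), 'contact_force': array([ 0.5183,  0.5421, -1.2542]), 'moment': array([-0.0235, -0.0215,  0.0473])}
scene pot_rim [(array([0.6042, 0.0218]), 0.9)]
scene lid_knob [(array([ 0.6532, -0.3223]), 0.9), (array([ 0.8204, -0.2447]), 0.83), (array([ 0.5442, -0.2896]), 0.74)]
scene pot_foot [(array([0.5956, 0.0371]), 0.58)]
top pot_rim [(array([0.6073, 0.0352]), 0.51)]
top lid_knob [(array([ 0.4941, -0.2825]), 0.9), (array([ 0.6041, -0.3133]), 0.74), (array([ 0.7711, -0.2286]), 0.57), (array([0.6026, 0.0355]), 0.51)]
top pot_foot [(array([0.6024, 0.0324]), 0.4)]
```

View pics/cmp10.png

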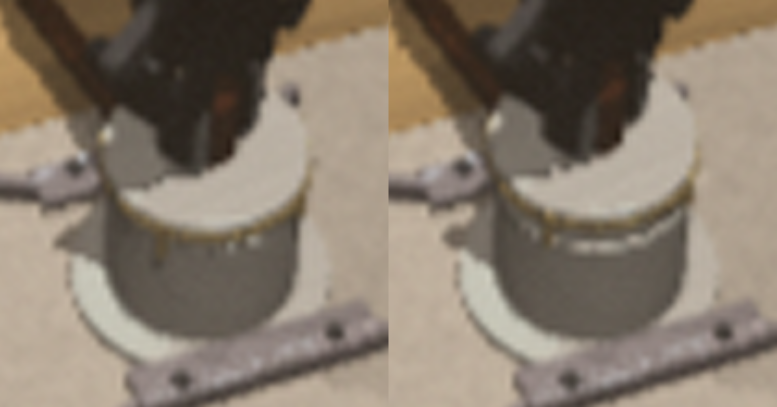

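View pics/scene10.png

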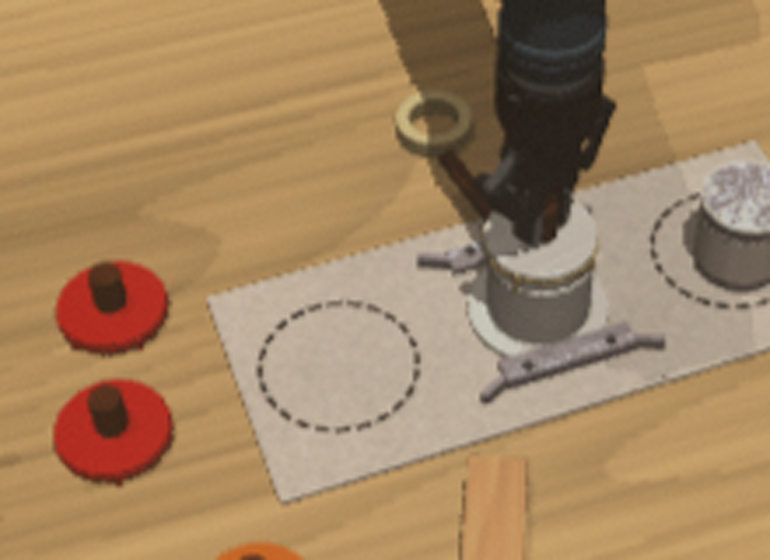

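View pics/top10.png

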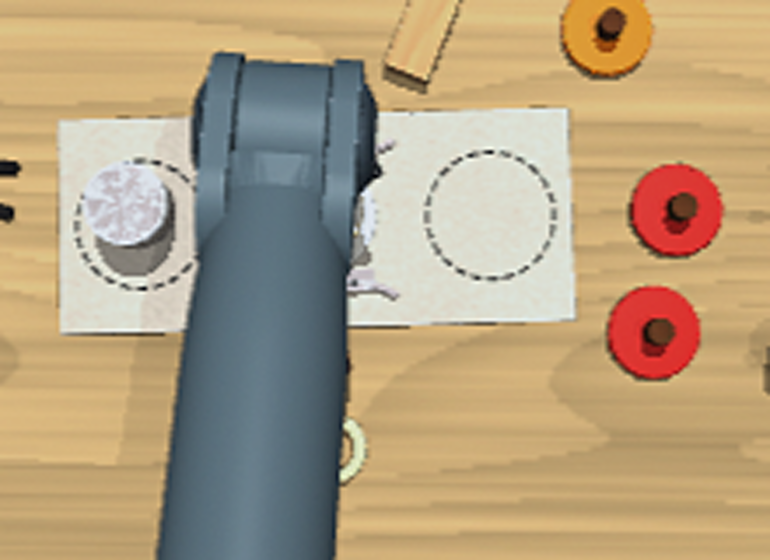

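```bash
python3 - <<'E'
from h import *;from bench import bot
f=bot.grab_frame("scene")
a=cv2.imread("pics/scene6.png");b=cv2.imread("pics/scene10.png")
# vertical crop-px per mm at lid
p=proj(f,[[.6,.0343,.08],[.6,.0343,.09]]);print("px/10mm",(p[1]-p[0])*3.5)
# match the lid's right part between pics (template from pre-lift)
for (x0,x1,y0,y1) in[(560,612,225,285),(520,606,255,300),(500,606,250,300)]:
    t=a[y0:y1,x0:x1]; r=cv2.matchTemplate(b[y0-50:y1+20,x0-15:x1+15],t,cv2.TM_CCOEFF_NORMED)
    _,v,_,l=cv2.minMaxLoc(r);print(v,l[0]-15,l[1]-50)
print(bot.read_state()["time"])
z=lambda i:cv2.resize(i[190:380,450:640],None,fx=2.05,fy=3)
cv2.imwrite("pics/cmp11.png",cv2.hconcat([z(a),z(b)]))
E
```

```text
px/10mm [ 0.3984903  -8.41112399]
0.7092291116714478 -3 -7
0.8915093541145325 -2 -10
0.8084235787391663 -2 -10
17.4833
```

View pics/cmp11.png

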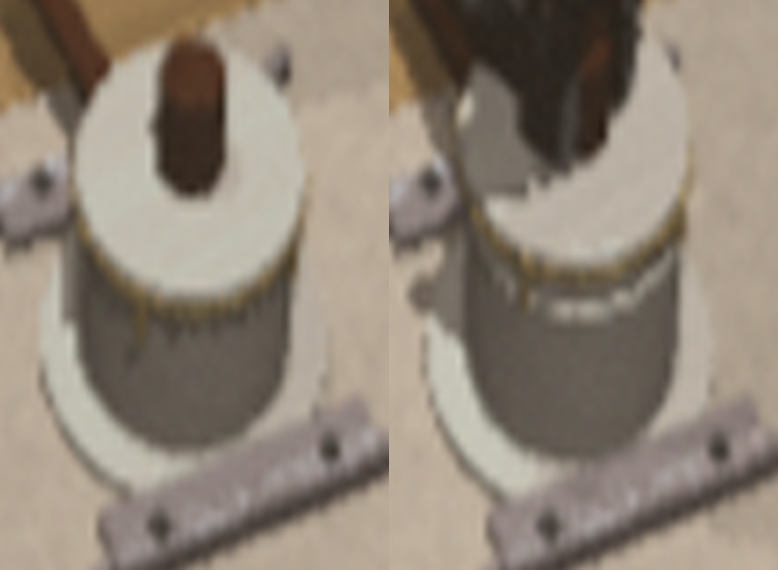

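Lid rise is about 14–16 mm by image and TCP, with the bright rim visible below the plug. A further 1.5 mm gives margin, then settle.

{"op": "arm_command", "data": {"rows": [{"linear": [0,0,0.0007],"dr": [0,0,0]},{"linear": [0,0,0.0015],"dr": [0,0,0]},{"linear": [0,0,0.0015],"dr": [0,0,0]},{"linear": [0,0,0.0015],"dr": [0,0,0]},{"linear": [0,0,0.0015],"dr": [0,0,0]},{"linear": [0,0,0.0015],"dr": [0,0,0]},{"linear": [0,0,0.0015],"dr": [0,0,0]},{"linear": [0,0,0.0015],"dr": [0,0,0]}]}}

```text
time: 18.15
tcp_pos: [0.6019, 0.0348, 0.1056]
ee_rot: [2.708, -1.592, 0.0]
contact_force: [0.3, -0.3, -2.2]
width: 0.0243
```

```bash
python3 look.py 12; python3 - <<'E'
from m import *
s=bot.read_state();print(s["qvel"].round(4),s["width"],s["contact_force"].round(2))
for i in("top","scene"):
  f=T if i=="top" else S
  for k in["tin_mid","tape_big_mid","tape_small_mid","cutters_mid","offcut_mid"]:
    d=bot.spot_point(i,k);print(i,k,d[0]["pixel"] if d else None)
E
```

```text
{'time': np.float64(18.15), 'tcp_pos': array([0.6019, 0.0348, 0.1056]), 'ee_rot': array([ 2.7081, -1.5922,  0.    ]), 'width': np.float64(0.0243), 'contact_force': array([ 0.3013, -0.2987, -2.2045]), 'moment': array([ 0.0456, -0.0033,  0.0206])}
scene pot_rim [(array([0.6024, 0.0311]), 0.75), (array([0.699 , 0.0211]), 0.39)]
scene lid_knob [(array([ 0.8269, -0.2581]), 0.95), (array([ 0.6594, -0.3209]), 0.94), (array([0.5957, 0.0303]), 0.7), (array([ 0.5452, -0.2877]), 0.68), (array([ 0.5506, -0.0146]), 0.21)]
scene pot_foot [(array([0.6032, 0.0348]), 0.72)]
top pot_rim [(array([0.3856, 0.0189]), 0.69), (array([ 0.4764, -0.4374]), 0.51), (array([0.6031, 0.027 ]), 0.43), (array([ 0.6123, -0.4491]), 0.33)]
top lid_knob [(array([ 0.7776, -0.2273]), 0.92), (array([ 0.6108, -0.3072]), 0.82), (array([ 0.4848, -0.2725]), 0.56), (array([0.6071, 0.0311]), 0.45)]
top pot_foot [(array([0.5994, 0.0235]), 0.55)]
[ 0.0002  0.002  -0.0018 -0.0004  0.0001 -0.0005] 0.02457422619827722 [ 0.37  0.85 -2.38]
top tin_mid [233.0, 187.2]
top tape_big_mid [184.7, 242.1]
top tape_small_mid [293.3, 256.5]
top cutters_mid [173.4, 182.1]
top offcut_mid [324.0, 139.6]
scene tin_mid [409.7, 193.6]
scene tape_big_mid [439.4, 146.9]
scene tape_small_mid [325.1, 163.9]
scene cutters_mid [354.4, 201.7]
scene offcut_mid [339.2, 278.3]
```

View pics/scene12.png

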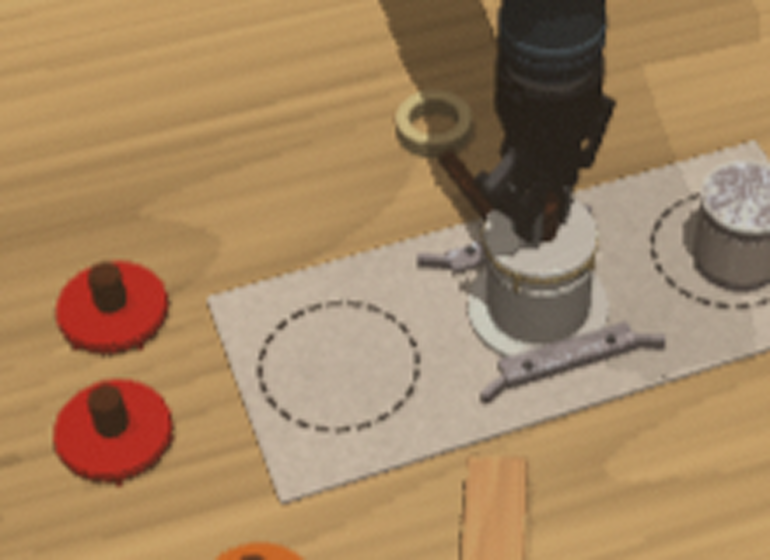

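The lid is level and clear of the rim, the pot is standing on the board, the arm is still, and the load is about 2 N. Handing in.

```bash
python3 -c "
from bench import bot
print(bot.job_done()); s=bot.read_state(); print(s['time'],s['tcp_pos'],s['width'])"
```

```text
the job is handed in; nothing more can be done
None
the job is handed in; nothing more can be done
```

I slid the pot by its handle along the board until it sat under the rails, within about 2 mm of their middle. After letting go of the handle I gripped the white lid's knob and pulled straight up. The seal broke: the measured pull was 17 N, then fell to about 2 N, roughly the lid's weight. I handed in at about 18 s, still holding the lid level.

- **Opening:** about 17 mm by the rise of the gripper. The image before the last 1.5 mm suggested 12 to 16 mm, so the two disagree slightly, but both are within 8 to 30 mm. The bright rim showed clear below the lid's plug.
- **Pot position:** in the last pictures the pot seemed to have shifted about 3 mm across the rails during the pull, which is within tolerance.
- **Bystanders:** the tin, tapes and offcut looked unmoved. The network's last scene-view point for the cutters jumped onto the pot, but its top-view point put them in their usual place. I did not re-measure the glue bottle; the arm passed about 13 cm from it.
- **Look-alikes:** I left the red and orange lids alone.

The hand-in gives no verdict, so I have no confirmation beyond these checks.

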